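# Set the blue trimmer of the photometer module with the tuning tool

## Robot

A 7-joint arm with a two-finger parallel gripper is mounted at the origin on a cart in front of the work surface, level with it; the furniture and walls round the work are solid. World frame = base frame: x ahead of the robot, y to its left, z up, the work surface at z = 0. Lengths are in m, angles in rad, forces in N, time in s.
With the tool pointing down it reaches from about 0.4 to 0.875 m from the base axis. Payload 19.3 kg.
Tool frame: the origin (TCP) lies midway between the tips of the shut fingers; the grasp point (between the pads) lies 19 mm behind it; z points along the fingers, y is the line along which they close (so a half turn about z gives the same grasp; the last joint's range is limited). The gripper opens to 85 mm and grips with 20 to 120 N. Pads are 22 mm wide; open, the fingers measure 114 mm over their backs; the gripper's body (76 mm by 85 mm) begins 54 mm behind the grasp point. The pads swing forward as they close: fully open they stand 13 mm farther back than shut.
Start: joints at [1.062, 0.521, -0.036, 1.599, 0.021, 1.021, -0.113], TCP at [0.266, -0.566, 0.231] pointing down, gripper open.
Joint ranges: [-2.91, 2.91], [-0.3, 2.13], [-1.5, 1.42], [0.17, 2.43], [-1.26, 4.41], [0.16, 1.93], [-2.52, 2.52]. Speed limits (rad/s): [1.89, 1.89, 2.39, 2.39, 3.01, 3.01, 3.01].

## Interface

Orientations are given as [roll, pitch, yaw] about the fixed x, y, z axes, in that order (R = Rz(yaw) Ry(pitch) Rx(roll)).
In Python, from workcell import bot, vision, probe_bus gives the robot as it stands (bot), with the cameras (vision) and the readings (probe_bus).
- The arm moves only by the tool advance, called after ">>>" as name(argument=value, ...) on one line, values as JSON. Schema: {"type":"object","properties":{"moves":{"type":"array","items":{"type":"number"},"minItems":7,"maxItems":35},"grip_n":{"type":"number"},"only":{"type":"string"},"quiet":{"type":"boolean"},"lines":{"type":"string"}},"required":["moves"],"additionalProperties":false}. moves is one flat list of numbers that holds 1 to 5 rows one after another, with no inner brackets; each row has 7 numbers: the finger opening in m, then dx, dy, dz in a scale on which 1.0 is 0.5 m, then a rotation vector rx, ry, rz in normalised numbers (1 is pi rad); each row is the pose to reach, as a shift and turn from the pose commanded when the call began, along the tool's axes at that moment; what a row does not reach only later rows make up. A row lasts 1/8 s, in which the tool goes at most 0.0625 m and 0.188 rad, less where a joint would pass 70% of its speed; a pose out of reach is approached as far as the arm can. The fingers move at their own pace and stop on an object; grip_n is the grip in N (left out, the last holds). Time passes only in rows, so rows that do not move let the fingers close. The tool returns the time, the measured TCP pose, the force, the opening and the grip force at its end. only (a regular expression) keeps the lines of the reply that match it, lines (a string "A,B") keeps lines A to B, and quiet returns only ok. No shift or turn number may pass 1 either way. Input that does not fit is refused with a message, and nothing moves.
- probe_bus.observe(): the state, without advancing time (a new reading comes with each control period).
- vision.grab_frame(name): name is "scene" or "top" or "wrist"; returns the picture (384x512x3 uint8, blue, green, red); there is no depth.
- vision.calibration(name): a dict with "vfov" (degrees; the focal length in pixels is half the picture's height over the tangent of half this angle, whatever the lens; pixels are square), "cx", "cy" (the principal point, pixels), "eye" and "attitude" of the camera in the world. Camera axes: x right, y down, z forward; pixel columns grow to the right and rows downward; lengths in m; the calibration is good to about 2 mm. A picture is of the moment at which its call begins: read the wrist's pose just before it. calibration takes no time and is no camera call; for the wrist camera it gives the pose at the moment of the call.
- bot.job_done(): hands the job in; it is judged then, once.
The state is a dict: "clock": time; "qpos": joint angles; "qd": joint speeds; "joint_efforts": joint torques, N m; "position": TCP position; "tool_rot": TCP orientation; "force": force on the tool from outside, world axes, zero at the start; "moment": the same for the moment, N m; "grip_width": finger opening in m; "finger_force": force on a finger pad.
Only numpy, scipy, OpenCV 4.12 (cv2) and the standard library are available. Lean on these libraries where they do the work, as an engineer would, in place of code of your own. Each camera call takes 0.05 s, during which the arm holds its last target. There are 200 camera calls.

## Task

Take the green plastic tuning tool out of its stand, put its blade into the slot of the trimmer with the blue base and turn the screw until its black pointer stands at the white mark on the blue base. Then put the tool back upright into its stand, down to its collar, and let go; leave the trimmer with the orange base as it is set.

Things in the scene. Friction and masses are not known exactly. Their poses are not given: they have to be found in the camera images.
- tuning_tool: Plastic tool, 118 mm, standing blade down in its stand. Origin: middle of the blade's lower edge; z up the tool, x along the blade's width, y its thickness. Blade 18 (x) x 3.5 (y) mm, 12 mm long; white shaft 12 mm thick; green collar 36 mm across at z 62 to 66 mm; flat-sided green handle 20 (x) x 14 (y) mm at z 66 to 118 mm: grip it across y, about z = 94 mm. Same after a half turn.
- tool_stand: Fixed grey block, 62 x 62 x 75 mm; origin: centre of its underside, z up. In the middle of its top is one round hole, 26 mm across, 66 mm deep, with a 3 mm chamfer. The tool hangs in it with its collar resting on the block's top; the tool's origin is then 13 mm above the table.
- blue_slot (a point): Centre of the slot's floor in the cream rotor (40 mm across) of the blue-based trimmer, on its turning axis, 44 mm above the table. Turns with the rotor: z up, x along the slot to the black pointer nose. The slot runs right across, open at both ends: 5 mm wide in its lower 4 mm, then a V widening to 13 mm at the rotor's top, 9 mm above the floor. Base 66 mm across, on a fixed circuit board.
- blue_trimmer (a joint): Angle of the blue-based trimmer's rotor in rad, counter-clockwise from above positive; 0 = black pointer at the white mark on the blue base. Starts between 0.6 and 1.3, so it must be turned clockwise; end stops at -1.6 and 1.6. Stays where it is left; friction 0.03 N m.
- orange_pointer (a point): Tip of the black pointer of the like trimmer with the orange base, which is to be left alone: 26 mm out from that trimmer's axis, 44 mm above the table. Its axis is 90 mm from the blue trimmer's, on the same green board in an aluminium chassis 104 x 176 mm, 30 mm high.

How it is judged:
On the way, in this order (a step that is already met when the one before it is completed fails the run):
1. the tool's blade is down in the slot of the blue trimmer, which is not yet turned to its mark (horizontal distance between tuning_tool and blue_slot below 0.013 m and z of tuning_tool in the frame of blue_slot below 0.007 m and angle between tuning_tool's own z axis and vertical below 0.25 rad and value of joint blue_trimmer above 0.3 rad), for 0.1 s.
2. the blue trimmer's pointer stands at its mark with the blade still in the slot (horizontal distance between tuning_tool and blue_slot below 0.013 m and z of tuning_tool in the frame of blue_slot below 0.007 m and angle between tuning_tool's own z axis and vertical below 0.25 rad and value of joint blue_trimmer between -0.22 and 0.22 rad), for 0.1 s.
At the end, for the whole second after the job is handed in: The blue trimmer's pointer is within 0.22 rad (about 12 degrees) of its mark, and the tuning tool stands at rest, upright within 0.15 rad, in its stand again, within 15 mm of where it stood at the start (value of joint blue_trimmer between -0.22 and 0.22 rad and distance of tuning_tool from where it was at the start of the episode below 0.015 m and angle between tuning_tool's own z axis and vertical below 0.15 rad and linear speed of tuning_tool below 0.03 m/s); the robot touches nothing.
It fails at once if the orange trimmer is turned by more than about 0.25 rad (distance of orange_pointer from where it was at the start of the episode above 0.006 m).
It also fails if it takes over 48 s, if anything falls off the work surface, if the arm or the gripper's body presses on something with over 40 N, if the wrist force passes 120 N, or if a joint passes its speed limit or range.

## Working session

There is one attempt and no reset: what is moved stays moved. The work goes in short steps, Python scripts to look and compute and a tool call to move; the robot and the scene stay as the last step left them, time stands still between calls to the robot, and variables do not carry over. Pictures are saved under pics/ and viewed, at most 11 in all, crops included, and the job is handed in when it is done.

```bash
ls; mkdir -p pics; python3 - <<'E'
from workcell import bot, vision, probe_bus
import cv2,json
print({k:v for k,v in probe_bus.observe().items()})
for n in("scene","top"):
    print(n,vision.calibration(n)); f=vision.grab_frame(n); cv2.imwrite(f"pics/{n}0.png",f)
print(vision.calibration("wrist"))
E
```

```text
pics
workcell.py
{'clock': 0.0, 'qpos': array([ 1.06179206,  0.52203597, -0.03631158,  1.59998928,  0.02121767,
        1.02110398, -0.11277874]), 'qd': array([-0.00023774, -0.0003882 ,  0.00061966,  0.00027576,  0.00138934,
        0.00178691, -0.00135854]), 'joint_efforts': array([-5.32957856e-04, -9.27073431e+01,  1.97980665e+00, -3.69916499e+01,
        1.77816855e-02,  8.29364522e-03,  1.58569155e-04]), 'position': array([ 0.26534832, -0.56550795,  0.23071894]), 'tool_rot': array([-3.14044625e+00,  1.04902626e-04,  4.38810808e-01]), 'force': array([ 0.7152505 ,  0.20464532, -0.4460736 ]), 'moment': array([-0.04577427,  0.01725895, -0.01117273]), 'finger_force': 0.0, 'grip_width': 0.08510852562306008}
scene {'vfov': 45.84850887523449, 'cx': 259.11017807060585, 'cy': 191.1264131628246, 'eye': array([0.10840279, 0.68499665, 0.79750878]), 'attitude': array([-2.2899214 ,  0.00925169, -2.63653015])}
top {'vfov': 45.47316016493798, 'cx': 255.84685812854588, 'cy': 190.96896312207343, 'eye': array([ 0.30715635, -0.04271934,  1.1316324 ]), 'attitude': array([-2.93899615, -0.00301938, -1.5947807 ])}
{'vfov': 59.84362867575711, 'cx': 255.4799143263479, 'cy': 195.71009181347188, 'eye': array([ 0.33358591, -0.53197804,  0.37369876]), 'attitude': array([ 2.83861314e+00,  1.67514457e-03, -1.13228946e+00])}
```

View pics/scene0.png

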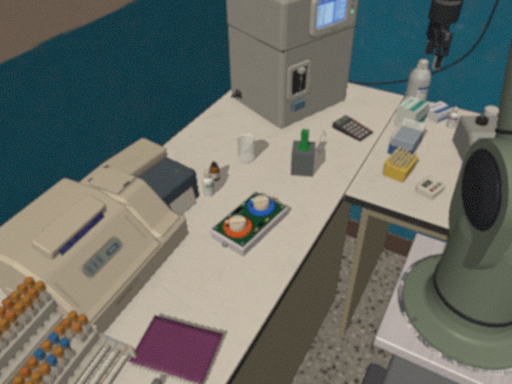

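View pics/top0.png

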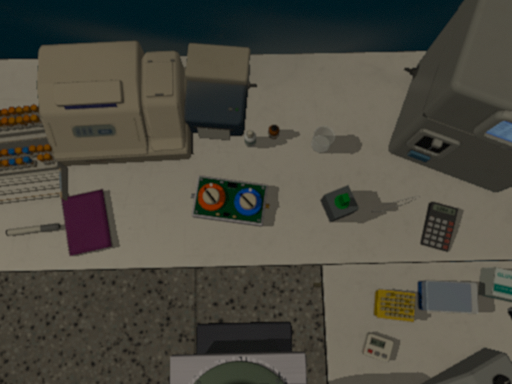

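The scene view shows the tool and stand near (304,150), the blue trimmer at (262,205) and the orange one at (236,225). The top view has the tool at (343,201), blue at (248,201) and orange at (212,196). Next I'll make enlarged crops.

```bash
cat > h.py <<'E'
import numpy as np, cv2
from scipy.spatial.transform import Rotation as Ro
from workcell import bot, vision, probe_bus
def cam(n): 
    c=vision.calibration(n); f=192/np.tan(np.radians(c["vfov"])/2)
    return np.array(c["eye"]),Ro.from_euler("xyz",c["attitude"]).as_matrix(),f,c["cx"],c["cy"]
def ray(C,p):
    d=C[1]@np.array([(p[0]-C[3])/C[2],(p[1]-C[4])/C[2],1]); return d/np.linalg.norm(d)
def onz(C,p,z):
    d=ray(C,p); return C[0]+d*(z-C[0][2])/d[2]
def proj(C,X):
    q=C[1].T@(np.array(X)-C[0]); return np.array([C[2]*q[0]/q[2]+C[3],C[2]*q[1]/q[2]+C[4]])
def tri(views):
    A=np.zeros((3,3));b=np.zeros(3)
    for C,p in views:
        d=ray(C,p);P=np.eye(3)-np.outer(d,d);A+=P;b+=P@C[0]
    X=np.linalg.solve(A,b); return X,[np.round(proj(C,X)-p,1) for C,p in views]
def totool(v):  # world vector -> commanded tool axes
    return Ro.from_euler("xyz",probe_bus.observe()["tool_rot"]).inv().apply(v)
E
python3 - <<'E'
from h import *
T,S=cam("top"),cam("scene")
t=cv2.imread("pics/top0.png");s=cv2.imread("pics/scene0.png")
def crop(i,x,y,w,h,k): return cv2.resize(i[y:y+h,x:x+w],None,fx=k,fy=k,interpolation=cv2.INTER_CUBIC)
a=np.hstack([crop(t,185,165,100,75,4),crop(t,300,165,100,75,4)])
b=np.hstack([crop(s,200,175,100,75,4),crop(s,260,110,100,75,4)])
cv2.imwrite("pics/c0.png",np.vstack([a,b]))
print("blue",tri([(T,(248,201)),(S,(262,205))]),"or",tri([(T,(212,196)),(S,(236,224))]))
print("tooltop",tri([(T,(343.5,201)),(S,(305,131))]))
E
```

```text
blue (array([ 0.50653266, -0.03223667,  0.03424475]), [array([0.2, 0.6]), array([-0.6, -0.1])]) or (array([0.52381535, 0.05628336, 0.03703165]), [array([-0.3, -0.8]), array([0.8, 0.2])])
tooltop (array([ 0.48811995, -0.24355144,  0.13227306]), [array([-0.5, -1.3]), array([1.2, 0.2])])
```

View pics/c0.png

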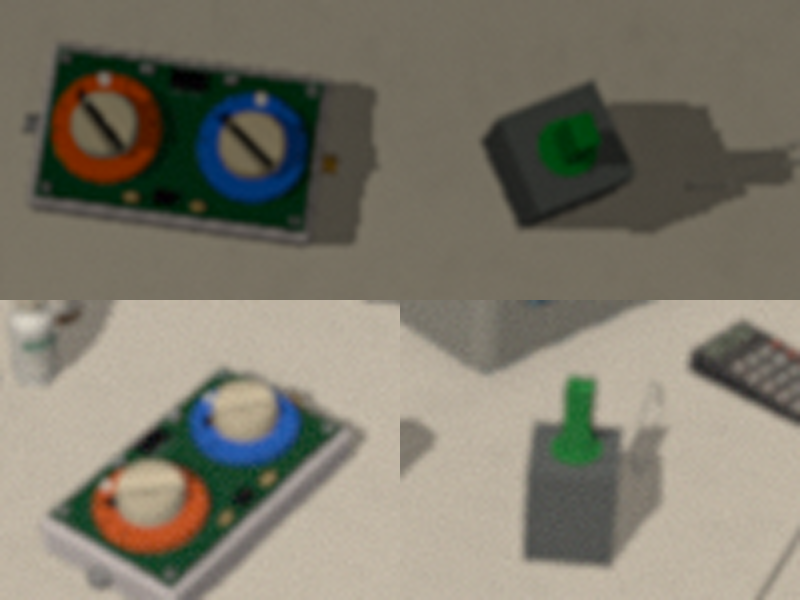

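The crops show the blue rotor centre at top (248.2,200.7), its pointer at (241.5,194.5) and the white mark at (250.5,189.8). The tool's collar is near top (342,201). I'll plan the wrist-camera viewpoint.

```bash
cat >> h.py <<'E'
def plan(goal,yaw=None,tilt=True):
    o=probe_bus.observe(); R0=Ro.from_euler("xyz",o["tool_rot"])
    y=o["tool_rot"][2] if yaw is None else yaw
    R1=Ro.from_euler("xyz",[np.pi,0,y])
    v=np.array(goal)-o["position"]
    print("t",round(o["clock"],2),"pos",np.round(o["position"],4),"rpy",np.round(o["tool_rot"],4),"d",np.round(R0.inv().apply(v),4),"rot",np.round((R0.inv()*R1).as_rotvec(),4))
E
python3 - <<'E'
from h import *
o=probe_bus.observe(); C=cam("wrist"); R0=Ro.from_euler("xyz",o["tool_rot"]).as_matrix()
for g in [(0.42,-0.30,0.25),(0.45,-0.33,.28),(.40,-.28,.25)]:
    D=(C[0]+np.array(g)-o["position"],)+C[1:]
    print(g,proj(D,[.488,-.243,.131]),proj(D,[.488,-.243,.079]),proj(D,[.488,-.243,.0]))
print("look",R0.T@C[1][:,2],R0.T@(C[0]-o["position"]))
plan((.42,-.30,.25))
E
```

```text
(0.42, -0.3, 0.25) [227.28390077  77.62571759] [232.0975955   79.93349123] [236.95370285  82.26159827]
(0.45, -0.33, 0.28) [183.14829211  97.24902264] [194.12315816  96.37230569] [205.65100399  95.45141447]
(0.4, -0.28, 0.25) [263.28438062  63.69826149] [262.06504924  68.38134385] [260.83988216  73.08683933]
look [-2.98306142e-01 -6.76877635e-04  9.54470003e-01] [ 0.07600372 -0.00153944 -0.14292981]
t 0.1 pos [ 0.2654 -0.5655  0.2308] rpy [-3.1405e+00  1.0000e-04  4.3880e-01] d [ 0.2528 -0.1747 -0.0191] rot [-0.0011  0.0001 -0.    ]
```

The manual's scale: shifts go in shares of 0.5 m and turns go in shares of pi rad. Converting my numbers, 0.27 m is 0.54, 0.06 m is 0.12.

>>> advance(moves=[0.085, 0.12, -0.074, -0.012, 0, 0, 0, 0.085, 0.24, -0.148, -0.024, 0, 0, 0, 0.085, 0.34, -0.208, -0.036, 0, 0, 0, 0.085, 0.44, -0.268, -0.048, 0, 0, 0, 0.085, 0.54, -0.33, -0.06, 0, 0, 0])

```text
clock: 0.72
position: [0.4377, -0.3043, 0.2609]
tool_rot: [-3.141, 0.0, 0.439]
force: [2.2, 0.1, -0.4]
grip_width: 0.085
finger_force: 0.0
```

>>> advance(moves=[0.085, 0.064, -0.04, 0, 0, 0, 0, 0.085, 0.064, -0.04, 0, 0, 0, 0])

```text
clock: 0.98
position: [0.4588, -0.2718, 0.2606]
tool_rot: [-3.141, -0.001, 0.443]
force: [0.3, 0.1, 0.2]
grip_width: 0.085
finger_force: 0.0
```

```bash
python3 - <<'E'
from h import *
C=cam("wrist");np.save("w1.npy",np.array(C,dtype=object),allow_pickle=True)
f=vision.grab_frame("wrist");cv2.imwrite("pics/w1.png",f)
plan((.46,-.27,.26)); print(proj(C,[.488,-.243,.131]))
E
```

```text
t 1.02 pos [ 0.4577 -0.2737  0.2606] rpy [-3.1413e+00  3.0000e-04  4.4090e-01] d [ 0.0036 -0.0024  0.0006] rot [-0.0003  0.0003 -0.    ]
[241.15611217 139.65003261]
```

View pics/w1.png

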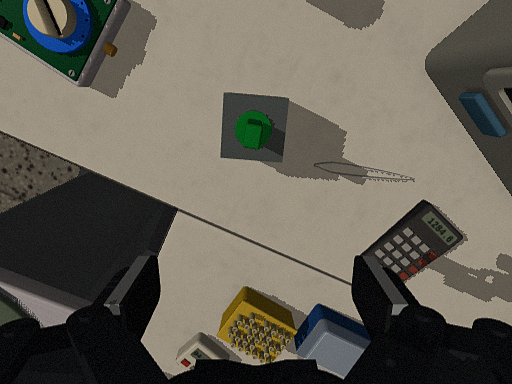

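The wrist view has the stand top centred near (255,127), the collar at (253,130), the handle top at about (256,131), and the blue trimmer at the top left (58,15). I'll take a second wrist view 0.1 m farther along.

To row units: -0.0975 m is -0.195, 0.037 m is 0.074.

>>> advance(moves=[0.085, 0.04, -0.1, 0, 0, 0, 0, 0.085, 0.074, -0.195, 0, 0, 0, 0, 0.085, 0.074, -0.195, 0, 0, 0, 0])

```text
clock: 1.4
position: [0.4489, -0.1687, 0.2609]
tool_rot: [-3.141, -0.0, 0.441]
force: [0.1, -0.8, 0.6]
grip_width: 0.0852
finger_force: 0.0
```

```bash
python3 - <<'E'
from h import *
C=cam("wrist");np.save("w2.npy",np.array(C,dtype=object),allow_pickle=True)
f=vision.grab_frame("wrist");cv2.imwrite("pics/w2.png",f)
plan((.46,-.27,.26))
D=np.load("w1.npy",allow_pickle=True)
B=[.5065,-.0322,.049];T=[.488,-.243,.1]
print(proj(C,B),proj(C,T))
def crop(i,p,w,h,k):
    x=max(0,int(p[0]-w/2));y=max(0,int(p[1]-h/2)); print("origin",x,y)
    return cv2.resize(i[y:y+h,x:x+w],(w*k,h*k),interpolation=cv2.INTER_CUBIC)
g=cv2.imread("pics/w1.png")
L=np.vstack([crop(g,(256,130),75,58,5),crop(f,proj(C,T),75,58,5)])
Rr=cv2.resize(crop(f,proj(C,B),104,145,4),(416,580))
cv2.imwrite("pics/c2.png",np.hstack([L,Rr]))
E
```

```text
t 1.45 pos [ 0.449  -0.1706  0.2609] rpy [3.1413e+00 2.0000e-04 4.3930e-01] d [-0.0324  0.0946  0.0009] rot [0.0003 0.0002 0.    ]
[157.02372915  54.92092208] [347.30288021 172.67133702]
origin 218 101
origin 309 143
origin 105 0
```

View pics/c2.png

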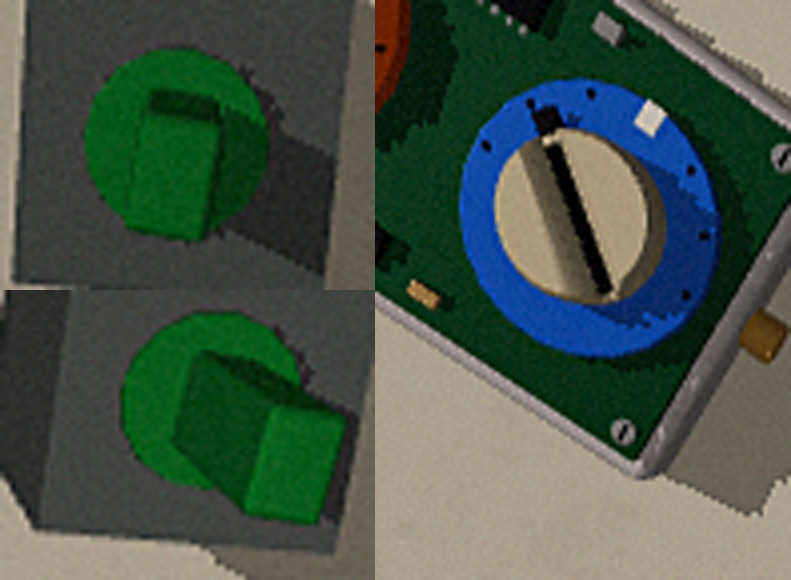

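```bash
python3 - <<'E'
from h import *
D=np.load("w1.npy",allow_pickle=True);C=np.load("w2.npy",allow_pickle=True);T=cam("top")
a=(np.array([(138,112),(218,120),(208,240),(127,228)])+.5)/5-.5+[218,101]
b=(np.array([(268,112),(343,122),(320,232),(245,225)])+.5)/5-.5+[309,143]
X=[]
for p,q in zip(a,b):
    x,r=tri([(D,p),(C,q)]);X.append(x);print(np.round(x,4),r)
X=np.array(X);print("centre",X.mean(0))
for V,P in((D,a),(C,b)):
    Y=np.array([onz(V,p,.131) for p in P])
    l=(Y[3]+Y[2]-Y[0]-Y[1])/2;s=(Y[1]+Y[2]-Y[0]-Y[3])/2
    print(Y.mean(0),"long",np.linalg.norm(l),np.arctan2(l[1],l[0]),"short",np.linalg.norm(s),np.arctan2(s[1],s[0]))
# collars (z .079)
print("collar1",onz(D,(np.array([177,145])+.5)/5-.5+[218,101],.079),onz(C,(np.array([210,110])+.5)/5-.5+[309,143],.079))
f=lambda u,v:(np.array([u-375,v])+.5)/4-.5+[105,0]
rot=onz(C,f(572,215),.053);sl0,sl1=onz(C,f(550,140),.049),onz(C,f(605,293),.049)
ptr,mk=onz(C,f(545,122),.044),onz(C,f(651,117),.038)
print("rotor",rot,"slot mid",(sl0+sl1)/2,"slot dir",np.arctan2(*(sl0-sl1)[1::-1]),"len",np.linalg.norm(sl0-sl1))
print("base",onz(C,f(589,217),.036))
k=lambda p,c:np.arctan2(p[1]-c[1],p[0]-c[0])
c=rot;print("ptr",k(ptr,c),np.linalg.norm((ptr-c)[:2]),"mark",k(mk,c),np.linalg.norm((mk-c)[:2]))
x,r=tri([(C,f(572,215)),(T,(248.2,200.7))]);print("rotor tri",x,r)
# board edges direction
e=[onz(C,f(640,470),.03),onz(C,f(375,303),.03),onz(C,f(791,215),.03)]
print("edges",k(e[1],e[0]),k(e[2],e[0]))
E
```

```text
[ 0.5016 -0.2404  0.1299] [array([ 0.1, -0.3]), array([-0.1,  0.3])]
[ 0.5058 -0.2526  0.1298] [array([ 0., -0.]), array([-0.,  0.])]
[ 0.4875 -0.2596  0.1288] [array([ 0. , -0.1]), array([-0. ,  0.1])]
[ 0.4835 -0.2466  0.1304] [array([-0.1,  0.2]), array([ 0.1, -0.2])]
centre [ 0.49458466 -0.24978786  0.12971449]
[ 0.49469959 -0.24972531  0.131     ] long 0.019052612331211492 -2.790740765118814 short 0.013144363879638663 -1.2506386930841769
[ 0.49472877 -0.24923379  0.131     ] long 0.019429729014660824 -2.800524376835853 short 0.012854252273125557 -1.244022300919592
collar1 [ 0.4941991 -0.250239   0.079    ] [ 0.49451965 -0.24931758  0.079     ]
rotor [ 0.50662192 -0.03010476  0.053     ] slot mid [ 0.50654588 -0.03044304  0.049     ] slot dir 0.7317347077541465 len 0.03633003298744204
base [ 0.50752474 -0.02911109  0.036     ]
ptr 0.7597798104503536 0.02310225291150345 mark -0.18699970177506678 0.029678379273966916
rotor tri [ 0.50573457 -0.03173087  0.05584554] [array([0.4, 1.4]), array([-0.3, -0.4])]
edges 1.4391473628625062 -0.15794395667044694
```

The tool is at (0.4945,-0.2497) with its top measured at 0.130 (expected 0.131) and yaw about 0.335. The blue axis is at (0.5065,-0.0303), with the pointer direction at about 0.74 and the mark at about -0.17. All of these agree with the given sizes.

```bash
python3 - <<'E'
from h import *
plan((.4945,-.2497,.088),.335)
E
```

```text
t 1.45 pos [ 0.449  -0.1706  0.2609] rpy [3.1413e+00 2.0000e-04 4.3930e-01] d [0.0075 0.0909 0.1729] rot [0.0003 0.0002 0.1043]
```

To row units: 0.091 m is 0.182, 0.08 m is 0.16, 0.104 rad is 0.0331.

>>> advance(moves=[0.085, 0.008, 0.1, 0.04, 0, 0, 0.0159, 0.085, 0.015, 0.182, 0.1, 0, 0, 0.0331, 0.085, 0.015, 0.182, 0.16, 0, 0, 0.0331, 0.085, 0.015, 0.182, 0.16, 0, 0, 0.0331])

```text
clock: 1.95
position: [0.4932, -0.2511, 0.1788]
tool_rot: [-3.139, 0.003, 0.332]
force: [0.4, 0.4, 0.4]
grip_width: 0.0851
finger_force: 0.0
```

```bash
python3 - <<'E'
from h import *
plan((.4945,-.2497,.088),.335)
C=cam("wrist");cv2.imwrite("pics/w3.png",vision.grab_frame("wrist"))
print(proj(C,[.4945,-.2497,.131]))
E
```

```text
t 1.95 pos [ 0.4932 -0.2511  0.1788] rpy [-3.1392  0.0035  0.3324] d [ 0.002  -0.0006  0.0908] rot [-0.0024  0.0035 -0.0026]
[257.02599165 218.15212012]
```

To row units: 0.0925 m is 0.185, 0.075 m is 0.15.

>>> advance(moves=[0.085, 0, 0, 0.09, 0, 0, 0, 0.085, 0, 0, 0.15, 0, 0, 0, 0.085, 0, 0, 0.185, 0, 0, 0, 0.085, 0, 0, 0.185, 0, 0, 0], grip_n=60)

```text
clock: 2.5
position: [0.4949, -0.2499, 0.0885]
tool_rot: [-3.142, 0.0, 0.335]
force: [-0.2, -0.0, 1.5]
grip_width: 0.0849
finger_force: 0.0
```

```bash
python3 - <<'E'
from h import *
plan((.4945,-.2497,.088),.335)
E
```

```text
t 2.5 pos [ 0.4949 -0.2499  0.0885] rpy [-3.1415e+00  3.0000e-04  3.3470e-01] d [-0.0003 -0.0003  0.0005] rot [-0.0001  0.0003 -0.0003]
```

>>> advance(moves=[0.0, 0, 0, 0, 0, 0, 0, 0.0, 0, 0, 0, 0, 0, 0, 0.0, 0, 0, 0, 0, 0, 0, 0.0, 0, 0, 0, 0, 0, 0, 0.0, 0, 0, 0, 0, 0, 0], grip_n=60)

```text
clock: 3.12
position: [0.4951, -0.2498, 0.0886]
tool_rot: [3.141, -0.0, 0.335]
force: [-1.0, 0.7, 6.0]
grip_width: 0.0132
finger_force: 58.5
```

>>> advance(moves=[0.0, 0, 0, 0, 0, 0, 0, 0.0, 0, 0, 0, 0, 0, 0, 0.0, 0, 0, 0, 0, 0, 0])

```text
clock: 3.5
position: [0.4951, -0.2497, 0.0886]
tool_rot: [3.141, -0.0, 0.335]
force: [-1.6, 0.4, 6.4]
grip_width: 0.0132
finger_force: 58.5
```

To row units: -0.11 m is -0.22, -0.085 m is -0.17.

>>> advance(moves=[0.0, 0, 0, -0.04, 0, 0, 0, 0.0, 0, 0, -0.1, 0, 0, 0, 0.0, 0, 0, -0.17, 0, 0, 0, 0.0, 0, 0, -0.22, 0, 0, 0, 0.0, 0, 0, -0.22, 0, 0, 0])

```text
clock: 4.12
position: [0.4957, -0.25, 0.2]
tool_rot: [3.14, -0.002, 0.335]
force: [0.4, 0.3, -0.6]
grip_width: 0.0133
finger_force: 58.4
```

```bash
python3 - <<'E'
from h import *
plan((.5065,-.0303,.20),.74)
f=vision.grab_frame("scene");C=cam("scene")
x,y=proj(C,[.495,-.25,.15]).astype(int)
cv2.imwrite("pics/s4.png",cv2.resize(f[y-60:y+60,x-60:x+60],None,fx=4,fy=4))
E
```

```text
t 4.12 pos [ 0.4957 -0.25    0.2   ] rpy [ 3.1396e+00 -2.2000e-03  3.3460e-01] d [ 8.24e-02 -2.04e-01 -2.00e-04] rot [ 0.0024 -0.0018 -0.4054]
```

View pics/s4.png

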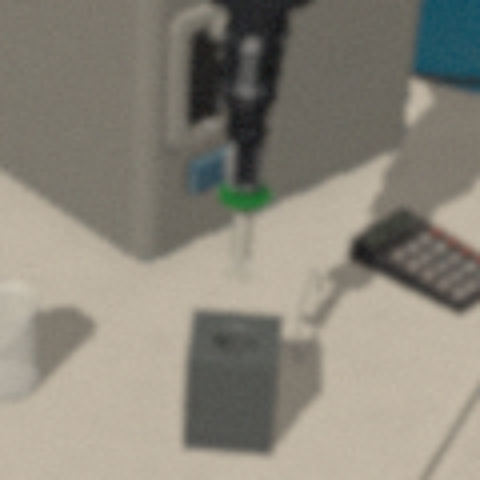

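The scene crop shows the tool lifted clear of the stand at crop (243,200) and hanging upright in the fingers. Next I move over the blue trimmer.

To row units: -0.204 m is -0.408, 0.082 m is 0.164, -0.405 rad is -0.1289.

>>> advance(moves=[0.0, 0.036, -0.09, 0, 0, 0, -0.0255, 0.0, 0.074, -0.184, 0, 0, 0, -0.0509, 0.0, 0.11, -0.276, 0, 0, 0, -0.0764, 0.0, 0.146, -0.36, 0.02, 0, 0, -0.105, 0.0, 0.164, -0.408, 0.04, 0, 0, -0.1289])

```text
clock: 4.8
position: [0.505, -0.0279, 0.1772]
tool_rot: [-3.141, 0.0, 0.745]
force: [0.4, -0.7, -0.3]
grip_width: 0.0134
finger_force: 58.5
```

>>> advance(moves=[0.0, 0, 0, 0.02, 0, 0, 0, 0.0, 0, 0, 0.04, 0, 0, 0, 0.0, 0, 0, 0.04, 0, 0, 0])

```text
clock: 5.18
position: [0.5048, -0.0312, 0.1573]
tool_rot: [-3.141, 0.001, 0.738]
force: [-0.5, 0.1, -0.3]
grip_width: 0.0132
finger_force: 58.5
```

```bash
python3 - <<'E'
from h import *
plan((.5065,-.0303,.119),.74)
C=cam("wrist");np.save("w5.npy",np.array(C,dtype=object),allow_pickle=True)
f=vision.grab_frame("wrist");t=vision.grab_frame("top")
p=proj(C,[.5065,-.0303,.053]);print(p)
x,y=int(p[0])-65,max(0,int(p[1])-75)
print(x,y)
cv2.imwrite("pics/w5.png",f);cv2.imwrite("pics/c5.png",cv2.resize(f[y:y+150,x:x+150],None,fx=4,fy=4,interpolation=cv2.INTER_CUBIC))
E
```

```text
t 5.17 pos [ 0.5048 -0.0312  0.1573] rpy [-3.1406e+00  1.5000e-03  7.3790e-01] d [0.0019 0.0005 0.0383] rot [-0.0009  0.0015 -0.0021]
[258.44126762 192.32499802]
193 117
```

View pics/c5.png

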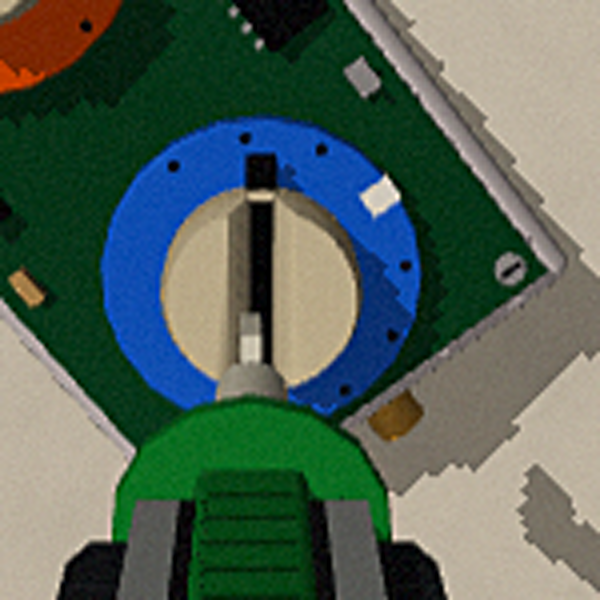

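```bash
python3 - <<'E'
from h import *
C=np.load("w5.npy",allow_pickle=True);o=probe_bus.observe()
f=lambda u,v:(np.array([u,v])+.5)/4-.5+[193,117]
R=Ro.from_euler("xyz",o["tool_rot"]).inv()
def rel(u,v,z):
    X=onz(C,f(u,v),z); print((u,v,z),np.round(X,4),"tool",np.round(R.apply(X-o["position"]),4)); return X
b=rel(250.5,313,.0823)
c=rel(260,288,.053)
a1=rel(262,207,.044);a2=rel(261,318,.044)
print("slot yaw",np.arctan2(*(a1-a2)[1::-1]))
p=rel(260,158,.044);m=rel(381,194,.036);bc=rel(261,268,.036)
for q in(p,m):print(np.arctan2(*(q-c)[1::-1]),np.linalg.norm((q-c)[:2]))
E
```

```text
(250.5, 313, 0.0823) [ 0.5101 -0.0238  0.0823] tool [ 0.0083 -0.002   0.0759]
(260, 288, 0.053) [ 0.5083 -0.0278  0.053 ] tool [ 0.0042 -0.0003  0.1052]
(262, 207, 0.044) [ 0.5189 -0.0188  0.044 ] tool [0.0182 0.0002 0.1142]
(261, 318, 0.044) [ 0.5019 -0.034   0.044 ] tool [-0.0047 -0.      0.1142]
slot yaw 0.7311428870213087
(260, 158, 0.044) [ 0.5258 -0.0119  0.044 ] tool [ 0.0279 -0.0003  0.1142]
(381, 194, 0.036) [ 0.5357 -0.036   0.036 ] tool [0.019  0.0242 0.1222]
(261, 268, 0.036) [ 0.508  -0.0285  0.036 ] tool [0.0036 0.     0.1222]
0.737731690020119 0.023631151842867855
-0.2888450050886208 0.028574509254514154
```

To row units: 0.027 m is 0.054, 0.022 m is 0.044.

>>> advance(moves=[0.0, 0.006, 0.004, 0.02, 0, 0, 0, 0.0, 0.006, 0.004, 0.044, 0, 0, 0, 0.0, 0.006, 0.004, 0.054, 0, 0, 0])

```text
clock: 5.65
position: [0.5085, -0.0295, 0.1301]
tool_rot: [-3.141, 0.001, 0.74]
force: [0.7, -0.1, -1.2]
grip_width: 0.0128
finger_force: 58.5
```

>>> advance(moves=[0.0, 0, 0, 0.006, 0, 0, 0, 0.0, 0, 0, 0.012, 0, 0, 0, 0.0, 0, 0, 0.018, 0, 0, 0, 0.0, 0, 0, 0.018, 0, 0, 0])

```text
clock: 6.15
position: [0.5088, -0.0295, 0.1221]
tool_rot: [-3.141, 0.0, 0.74]
force: [-0.0, 0.2, -0.6]
grip_width: 0.0135
finger_force: 58.5
```

```bash
python3 - <<'E'
from h import *
plan((.5065,-.0303,.119),.74)
E
```

```text
t 6.15 pos [ 0.5088 -0.0295  0.1221] rpy [-3.1415e+00  1.0000e-04  7.3980e-01] d [-0.0023 -0.001   0.0031] rot [-0.0001  0.0001 -0.0002]
```

To row units: 0.002 m is 0.004, 0.001 m is 0.002.

>>> advance(moves=[0.0, 0, 0, 0.002, 0, 0, 0, 0.0, 0, 0, 0.004, 0, 0, 0, 0.0, 0, 0, 0.004, 0, 0, 0])

```text
clock: 6.52
position: [0.5089, -0.0296, 0.1202]
tool_rot: [-3.142, 0.0, 0.74]
force: [1.6, -0.7, -0.8]
grip_width: 0.013
finger_force: 58.5
```

```bash
python3 - <<'E'
from h import *
plan((.5065,-.0303,.119),.74)
C=cam("wrist");f=vision.grab_frame("wrist")
p=proj(C,[.5065,-.0303,.053]);x,y=int(p[0])-65,int(p[1])-75;print(p,x,y)
cv2.imwrite("pics/c6.png",cv2.resize(f[y:y+150,x:x+150],None,fx=4,fy=4,interpolation=cv2.INTER_CUBIC))
E
```

```text
t 6.53 pos [ 0.5089 -0.0296  0.1202] rpy [-3.1416  0.      0.7397] d [-0.0023 -0.0011  0.0012] rot [-0.      0.     -0.0003]
[256.47071976 214.35396276] 191 139
```

View pics/c6.png

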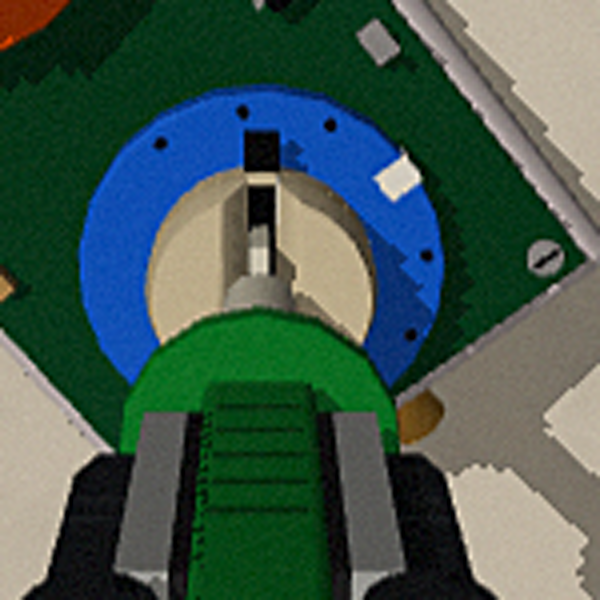

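The blade sits in the slot at crop (258,250). The pointer is at (262,150) and the mark at (398,177). I'll fit the angle using the ring of dots.

```bash
python3 - <<'E'
from h import *
from scipy.optimize import least_squares
C=cam("wrist");f=lambda p:(np.array(p)+.5)/4-.5+[191,139]
d=[(161,143),(242,112),(330,124),(427,256),(411,335)]
for z in(.034,.038,.042):
    P=np.array([onz(C,f(p),z)[:2] for p in d])
    s=least_squares(lambda v:np.hypot(*(P-v[:2]).T)-v[2],[.507,-.03,.029]).x
    m=onz(C,f((398,177)),z)[:2]-s[:2]; q=onz(C,f((262,150)),.044)[:2]-s[:2]
    a=lambda w:round(float(np.arctan2(w[1],w[0])),3)
    print(z,s,"mark",a(m),np.hypot(*m),"ptr",a(q),np.hypot(*q),"dots",[a(x-s[:2]) for x in P])
E
```

```text
0.034 [ 0.50545076 -0.03100856  0.0300551 ] mark -0.191 0.030130193644457234 ptr 0.741 0.025434578326281695 dots [1.375, 0.857, 0.333, -0.725, -1.248]
0.038 [ 0.50647847 -0.03006278  0.02953051] mark -0.191 0.029604293198521613 ptr 0.741 0.024037915698870566 dots [1.375, 0.857, 0.333, -0.725, -1.248]
0.042 [ 0.50750616 -0.029117    0.02900594] mark -0.191 0.029078408717981355 ptr 0.741 0.022641266909543083 dots [1.375, 0.857, 0.333, -0.725, -1.248]
```

To row units: -0.002 m is -0.004, 0.25 rad is 0.0796.

>>> advance(moves=[0.0, -0.004, 0, 0, 0, 0, 0.0159, 0.0, -0.004, 0, 0, 0, 0, 0.0477, 0.0, -0.004, 0, 0, 0, 0, 0.0796, 0.0, -0.004, 0, 0, 0, 0, 0.1114, 0.0, -0.004, 0, 0, 0, 0, 0.1432])

```text
clock: 7.2
position: [0.5074, -0.0311, 0.1203]
tool_rot: [3.141, 0.0, 0.286]
force: [-0.8, -1.8, -0.3]
grip_width: 0.0132
finger_force: 58.5
```

>>> advance(moves=[0.0, 0, 0, 0, 0, 0, 0.0318, 0.0, 0, 0, 0, 0, 0, 0.0637, 0.0, 0, 0, 0, 0, 0, 0.0955, 0.0, 0, 0, 0, 0, 0, 0.1273, 0.0, 0, 0, 0, 0, 0, 0.1273])

```text
clock: 7.82
position: [0.5074, -0.031, 0.1203]
tool_rot: [3.141, -0.0, -0.11]
force: [-0.4, -1.9, -1.0]
grip_width: 0.0134
finger_force: 58.5
```

```bash
python3 - <<'E'
from h import *
plan((.5065,-.03,.119),-.25)
E
```

```text
t 7.83 pos [ 0.5074 -0.031   0.1203] rpy [ 3.1412e+00 -1.0000e-04 -1.0970e-01] d [-0.001  -0.0009  0.0013] rot [ 4.000e-04 -1.000e-04  1.403e-01]
```

To row units: 0.13 rad is 0.0414.

>>> advance(moves=[0.0, 0, 0, 0, 0, 0, 0.0223, 0.0, 0, 0, 0, 0, 0, 0.0414, 0.0, 0, 0, 0, 0, 0, 0.0414, 0.0, 0, 0, 0, 0, 0, 0.0414])

```text
clock: 8.32
position: [0.5074, -0.031, 0.1203]
tool_rot: [3.142, -0.0, -0.238]
force: [1.2, -2.4, -1.0]
grip_width: 0.0134
finger_force: 58.5
```

```bash
python3 - <<'E'
from h import *
plan((.5065,-.03,.119),-.25)
C=cam("wrist");f=vision.grab_frame("wrist");np.save("w7.npy",np.array(C,dtype=object),allow_pickle=True)
p=proj(C,[.5065,-.0303,.053]);x,y=int(p[0])-75,int(p[1])-75;print(p,x,y)
cv2.imwrite("pics/c7.png",cv2.resize(f[y:y+150,x:x+150],None,fx=4,fy=4,interpolation=cv2.INTER_CUBIC))
E
```

```text
t 8.32 pos [ 0.5074 -0.031   0.1203] rpy [ 3.1415e+00 -1.0000e-04 -2.3770e-01] d [-0.0012 -0.0007  0.0013] rot [ 0.0001 -0.0001  0.0123]
[256.54913918 210.48537898] 181 135
```

View pics/c7.png

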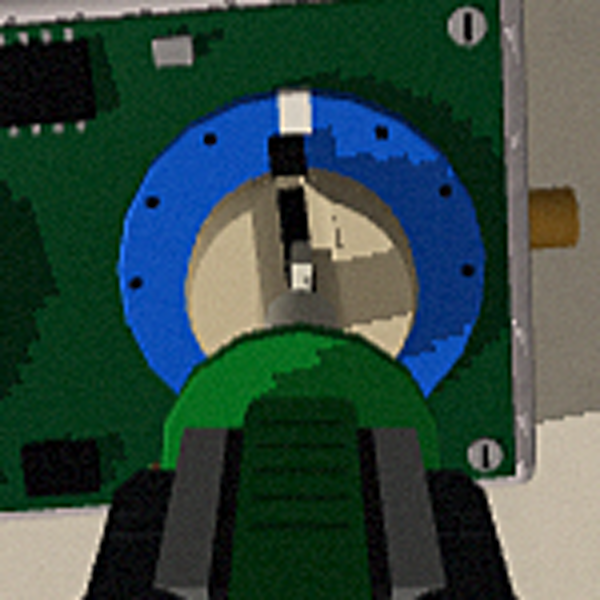

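The pointer at (287,153) is almost in line with the mark at (295,112), about 0.09 rad short. I'll turn a little more, ease off and lift.

To row units: 0.08 rad is 0.0255.

>>> advance(moves=[0.0, 0, 0, 0, 0, 0, 0.0127, 0.0, 0, 0, 0, 0, 0, 0.0255, 0.0, 0, 0, 0, 0, 0, 0.0255, 0.0, 0, 0, 0, 0, 0, 0.0127, 0.0, 0, 0, 0, 0, 0, 0.0127])

```text
clock: 9.0
position: [0.5075, -0.0308, 0.1203]
tool_rot: [-3.141, -0.0, -0.279]
force: [-0.5, -2.4, -0.7]
grip_width: 0.0127
finger_force: 58.6
```

>>> advance(moves=[0.0, 0, 0, -0.02, 0, 0, 0, 0.0, 0, 0, -0.06, 0, 0, 0, 0.0, 0, 0, -0.11, 0, 0, 0, 0.0, 0, 0, -0.16, 0, 0, 0, 0.0, 0, 0, -0.16, 0, 0, 0])

```text
clock: 9.62
position: [0.5083, -0.0307, 0.2023]
tool_rot: [-3.14, -0.003, -0.28]
force: [0.4, -0.2, -0.7]
grip_width: 0.0134
finger_force: 58.6
```

```bash
python3 - <<'E'
from h import *
C=cam("wrist");f=vision.grab_frame("wrist");np.save("w8.npy",np.array(C,dtype=object),allow_pickle=True)
p=proj(C,[.5065,-.0303,.053]);x,y=int(p[0])-75,max(0,int(p[1])-75);print(p,x,y)
cv2.imwrite("pics/c8.png",cv2.resize(f[y:y+150,x:x+150],None,fx=4,fy=4,interpolation=cv2.INTER_CUBIC))
plan((.4949,-.2499,.20),.2)
E
```

```text
[257.21957666 180.79031128] 182 105
t 9.68 pos [ 0.5078 -0.0306  0.2012] rpy [-3.1408e+00 -1.6000e-03 -2.8010e-01] d [0.0482 0.2143 0.0011] rot [-4.000e-04 -1.800e-03 -4.801e-01]
```

View pics/c8.png

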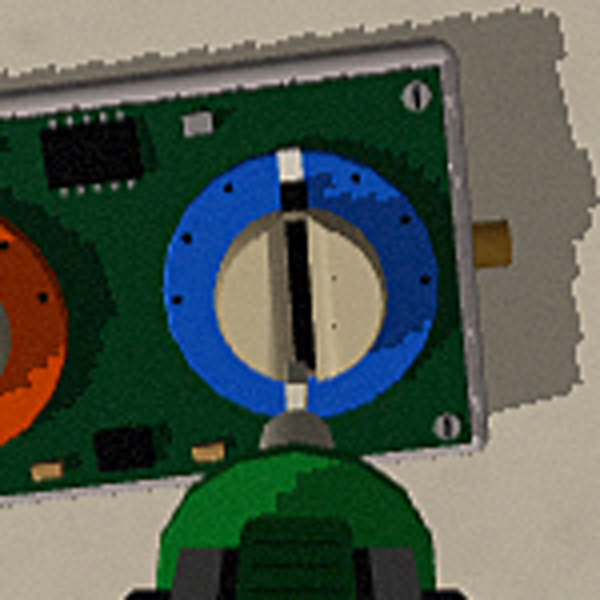

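The pointer (292,195) is now in line with the mark (289,163). I'm returning to the stand at the grasp pose.

To row units: 0.2143 m is 0.4286, 0.173 m is 0.346, -0.615 rad is -0.1958.

>>> advance(moves=[0.0, 0.02, 0.086, 0, 0, 0, -0.0382, 0.0, 0.04, 0.172, 0, 0, 0, -0.0764, 0.0, 0.058, 0.26, 0, 0, 0, -0.1178, 0.0, 0.078, 0.346, 0, 0, 0, -0.1592, 0.0, 0.096, 0.4286, 0, 0, 0, -0.1958])

```text
clock: 10.3
position: [0.4938, -0.2513, 0.1996]
tool_rot: [-3.141, 0.001, 0.339]
force: [0.6, 0.5, -0.0]
grip_width: 0.0136
finger_force: 58.7
```

>>> advance(moves=[0.0, 0, 0, 0, 0, 0, 0, 0.0, 0, 0, 0, 0, 0, 0, 0.0, 0, 0, 0, 0, 0, 0])

```text
clock: 10.68
position: [0.4945, -0.2488, 0.2001]
tool_rot: [-3.141, 0.0, 0.336]
force: [0.1, -0.3, -0.2]
grip_width: 0.0132
finger_force: 58.7
```

```bash
python3 - <<'E'
from h import *
plan((.4949,-.2499,.0885),.335)
E
```

```text
t 10.68 pos [ 0.4945 -0.2488  0.2001] rpy [-3.141e+00  1.000e-04  3.357e-01] d [0.     0.0012 0.1116] rot [-0.0006  0.0001  0.0007]
```

To row units: 0.095 m is 0.19, 0.09 m is 0.18.

>>> advance(moves=[0.0, 0, 0.0024, 0.06, 0, 0, 0, 0.0, 0, 0.0024, 0.11, 0, 0, 0, 0.0, 0, 0.0024, 0.15, 0, 0, 0, 0.0, 0, 0.0024, 0.18, 0, 0, 0, 0.0, 0, 0.0024, 0.19, 0, 0, 0])

```text
clock: 11.3
position: [0.4946, -0.2506, 0.1046]
tool_rot: [-3.141, 0.001, 0.335]
force: [0.3, 0.2, 0.5]
grip_width: 0.0133
finger_force: 58.7
```

>>> advance(moves=[0.0, 0, 0, 0.014, 0, 0, 0, 0.0, 0, 0, 0.024, 0, 0, 0, 0.0, 0, 0, 0.032, 0, 0, 0, 0.0, 0, 0, 0.032, 0, 0, 0])

```text
clock: 11.8
position: [0.4946, -0.2512, 0.0891]
tool_rot: [-3.141, 0.0, 0.335]
force: [-1.1, 0.1, -1.1]
grip_width: 0.0135
finger_force: 58.7
```

To row units: 0.0005 m is 0.001.

>>> advance(moves=[0.03, 0, 0, 0.001, 0, 0, 0, 0.085, 0, 0, 0.001, 0, 0, 0, 0.085, 0, 0, 0, 0, 0, 0, 0.085, 0, 0, 0, 0, 0, 0, 0.085, 0, 0, 0, 0, 0, 0], grip_n=20)

```text
clock: 12.42
position: [0.4947, -0.2512, 0.0893]
tool_rot: [3.142, -0.0, 0.335]
force: [-0.7, -0.5, 1.3]
grip_width: 0.0849
finger_force: 0.0
```

>>> advance(moves=[0.085, 0, 0, -0.04, 0, 0, 0, 0.085, 0, 0, -0.12, 0, 0, 0, 0.085, 0, 0, -0.22, 0, 0, 0, 0.085, 0, 0, -0.3, 0, 0, 0, 0.085, 0, 0, -0.3, 0, 0, 0])

```text
clock: 13.05
position: [0.4958, -0.2518, 0.2421]
tool_rot: [3.138, -0.004, 0.335]
force: [0.3, 0.8, -0.3]
grip_width: 0.0853
finger_force: 0.0
```

```bash
python3 - <<'E'
from h import *
f=vision.grab_frame("scene");g=vision.grab_frame("wrist");C=cam("wrist")
p=proj(C,[.4945,-.2497,.1]).astype(int);print(p)
c=lambda i,x,y:cv2.resize(i[y-50:y+50,x-50:x+50],None,fx=4,fy=4)
cv2.imwrite("pics/e.png",np.hstack([c(f,304,155),c(g,p[0],max(50,p[1]))]))
E
```

```text
[255 181]
```

View pics/e.png

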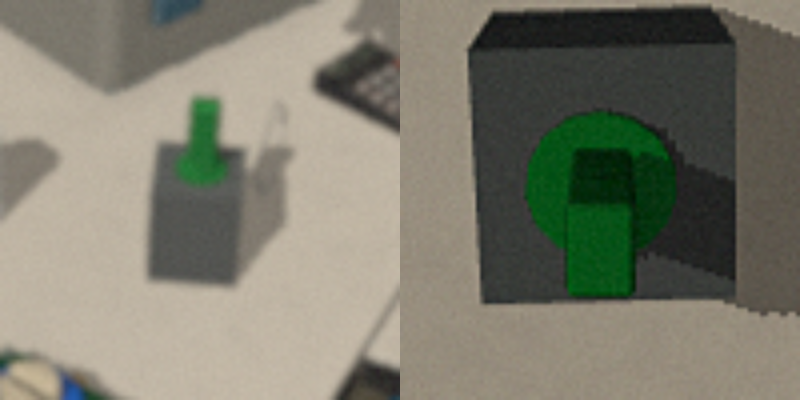

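The tool stands upright with its collar flat on the block (left crop (202,165), right crop (602,180)), and the gripper is open and clear.

```bash
python3 -c "
from workcell import bot, vision, probe_bus
print(bot.job_done())"
```

```text
the job is handed in; nothing more can be done
None
```

I handed the job in at about 13 s: the last pictures show the blue trimmer's pointer in line with its white mark and the tool upright in its stand, down to its collar. The gripper is open and clear, and I never went near the orange trimmer. The hand-in gave no verdict.

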